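# Load the decorated pots onto their kiln setters

### The job

Pick out the four pots decorated in blue and stand each one upright on the terracotta setter disc of its own size on the kiln shelf, the smallest pot on the smallest disc and so on up to the largest on the largest, centred so that the whole foot rests on the disc. Set them down, do not drop or tip them, and leave the two plain white pots standing where they are.

Things in the scene. Friction and masses are not known exactly. Their poses are not given: they have to be found in the camera images.
- pot_xs_center (a point): white pot decorated in cobalt blue (blue rim or shoulder, blue bands low on the wall), smallest of the four decorated ones, a round vase with a narrower mouth, 27 mm across its straight upright wall, foot 24 mm across, 66 mm tall; the point is its centre, 33 mm above its underside; z is up along the pot. It starts upright on the black mat (mat top 3 mm above the table) and can be gripped anywhere round the wall at this height.
- pot_s_center (a point): white pot decorated in cobalt blue (blue rim or shoulder, blue bands low on the wall), second smallest of the four decorated ones, a round tumbler, 41 mm across its straight upright wall, foot 38 mm across, 72 mm tall; the point is its centre, 36 mm above its underside; z is up along the pot. It starts upright on the black mat (mat top 3 mm above the table) and can be gripped anywhere round the wall at this height.
- pot_m_center (a point): white pot decorated in cobalt blue (blue rim or shoulder, blue bands low on the wall), second largest of the four decorated ones, a round vase with a narrower mouth, 55 mm across its straight upright wall, foot 52 mm across, 80 mm tall; the point is its centre, 40 mm above its underside; z is up along the pot. It starts upright on the black mat (mat top 3 mm above the table) and can be gripped anywhere round the wall at this height.
- pot_l_center (a point): white pot decorated in cobalt blue (blue rim or shoulder, blue bands low on the wall), largest of the four decorated ones, a round tumbler, 69 mm across its straight upright wall, foot 66 mm across, 88 mm tall; the point is its centre, 44 mm above its underside; z is up along the pot. It starts upright on the black mat (mat top 3 mm above the table) and can be gripped anywhere round the wall at this height.
- plain_s_center (a point): plain white pot without any blue, same shape as the second smallest decorated pot, a round tumbler, 41 mm across its straight upright wall, foot 38 mm across, 72 mm tall; the point is its centre, 36 mm above its underside; z is up along the pot. It starts upright on the black mat (mat top 3 mm above the table) and can be gripped anywhere round the wall at this height.
- plain_m_center (a point): plain white pot without any blue, same shape as the second largest decorated pot, a round vase with a narrower mouth, 55 mm across its straight upright wall, foot 52 mm across, 80 mm tall; the point is its centre, 40 mm above its underside; z is up along the pot. It starts upright on the black mat (mat top 3 mm above the table) and can be gripped anywhere round the wall at this height.
- setter_xs: smallest of the four terracotta setter discs fixed on the grey kiln shelf: 48 mm across, 10 mm thick, flat top; origin at the centre of its underside, z up. It is 24 mm wider than the foot of the smallest decorated pot. The shelf is a square slab 20 mm thick on the table.
- setter_s: second smallest of the four terracotta setter discs fixed on the grey kiln shelf: 62 mm across, 10 mm thick, flat top; origin at the centre of its underside, z up. It is 24 mm wider than the foot of the second smallest decorated pot. The shelf is a square slab 20 mm thick on the table.
- setter_m: second largest of the four terracotta setter discs fixed on the grey kiln shelf: 76 mm across, 10 mm thick, flat top; origin at the centre of its underside, z up. It is 24 mm wider than the foot of the second largest decorated pot. The shelf is a square slab 20 mm thick on the table.
- setter_l: largest of the four terracotta setter discs fixed on the grey kiln shelf: 90 mm across, 10 mm thick, flat top; origin at the centre of its underside, z up. It is 24 mm wider than the foot of the largest decorated pot. The shelf is a square slab 20 mm thick on the table.
Not all that is in view belongs to the job. What is shaped like the part that bears pot_m_center but green is not meant.

How it is judged:
By the outcome, as a careful person would: the job done as asked, in the order asked, and still so for the second after the job is handed in, with the robot touching nothing.
It also fails if it takes over 128 s, if anything falls off the work surface, if the arm or the gripper's body presses on something with over 40 N, if the wrist force passes 120 N, or if a joint passes its speed limit or range.

### The arm

A 6-joint arm with a two-finger parallel gripper is mounted at the origin on the work surface. World frame = base frame: x ahead of the robot, y to its left, z up, the work surface at z = 0. Lengths are in m, angles in rad, forces in N, time in s.
With the tool pointing down it reaches from about 0.3 to 0.775 m from the base axis. Payload 14.6 kg.
Tool frame: the origin (TCP) lies midway between the tips of the shut fingers; the grasp point (between the pads) lies 19 mm behind it; z points along the fingers, y is the line along which they close (so a half turn about z gives the same grasp; the last joint's range is limited). The gripper opens to 94 mm and grips with 3 to 60 N. Pads are 16 mm wide; open, the fingers measure 119 mm over their backs; the gripper's body (75 mm by 177 mm) begins 78 mm behind the grasp point.
Start: joints at [1.036, 0.3, 1.521, -0, 1.321, -0.067], TCP at [0.248, 0.491, 0.205] pointing down, gripper open.
Joint ranges: [-3.03, 3.03], [-0.79, 2.21], [0.23, 2.52], [-1.04, 4.18], [0, 3.07], [-2.55, 2.55]. Speed limits (rad/s): [2.22, 2.22, 2.57, 3.14, 3.14, 3.14].

### API

Orientations are given as [roll, pitch, yaw] about the fixed x, y, z axes, in that order (R = Rz(yaw) Ry(pitch) Rx(roll)).
In Python, from plant import manip gives the robot as it stands. The module is installed in compiled form; this text tells all that it offers.
- The arm moves only by the tool step_arm, never from a script. Its argument "plan" is one flat list of numbers, 7 for each row, row after row: the shift along the tool's x, y, z each as a share of 400 mm, from -1 to 1, then the turn, a rotation vector about the tool's x, y, z each as a share of 180 degrees, from -1 to 1, then the closure, from -1 (fully open) to 1 (shut). In form: [tx, ty, tz, ax, ay, az, gripper, tx, ty, tz, ax, ay, az, gripper, ...]. A call has exactly 8 rows; each row is the pose to reach, as a shift and turn from the pose commanded when the call began, along the tool's axes at that moment, turning the shorter way round; what a row does not reach only later rows make up. A row lasts 1/12 s, in which the tool goes at most 41.7 mm and 7.16 degrees, less where a joint would pass 70% of its speed; a pose out of reach is approached as far as the arm can. A call with a number of a shift or a turn outside -1 to 1 is refused whole. A call with a gripper value outside its range is refused whole. The fingers move at their own pace and stop on an object; "newtons" is the grip in N (left out, the last holds). Time passes only in rows, so rows that repeat a pose let the fingers close, or fill a call up. It gives the time, the measured TCP pose, the force, the opening and the grip force at its end, in the units of the state.
- manip.sense(): the state, without advancing time (a new reading comes with each control period).
- manip.read_camera(name): name is "scene" or "top" or "wrist"; returns a dict with "color" (480x640x3 uint8, red, green, blue), "fx", "fy", "cx", "cy" (pixels), "eye" and "orientation" of the camera in the world; the wrist camera has in their place "T_tool_cam" (4x4, takes a point from camera to tool coordinates, whose origin is the TCP and whose axes are the flange's). Camera axes: x right, y down, z forward; pixel columns grow to the right and rows downward; lengths in m; the calibration is good to about 2 mm. A picture is of the moment at which its call begins: read the wrist's pose just before it. There is no depth.
- manip.sign_off(): hands the job in; it is judged then, once.
Trained networks look in a picture, given as the dict that the camera call returned (one of the last four; its "shot" number tells which), for a name from the list of things; names that differ only in an ending like _2 or _b are one class to them, and where a whole thing is asked for, a point or a joint stands for the part that bears it (a point fixed in the world has none). Each returns a list of dicts, best first, with "score" (0 to 1); they miss things now and then, are a little off and sometimes report something else, mostly with a low value. They report only what shows in the picture. A call takes as long as a camera call. They do not tell look-alikes from the thing itself.
- manip.recognise(thing, picture): "point" ([column, row] in pixels, amid what is visible of it).
- manip.tip_of(thing, picture): "point" ([column, row] in pixels: a listed point, or the origin of a listed thing).
The state is a dict: "t": time; "joint_pos": joint angles; "qd": joint speeds; "joint_torque": joint torques, N m; "tcp_pos": TCP position; "orientation": TCP orientation; "force": force on the tool from outside, world axes, zero at the start; "torque": the same for the moment, N m; "gripper_width": finger opening in m; "grasp_force": force on a finger pad.
Only numpy, scipy, OpenCV 4.12 (cv2) and the standard library are available. Lean on these libraries where they do the work, as an engineer would, in place of code of your own. Each camera call takes 0.05 s, during which the arm holds its last target. There are 200 camera calls.

## Working session

There is one attempt and no reset: what is moved stays moved. The work goes in short steps, Python scripts to look and compute and a tool call to move; the robot and the scene stay as the last step left them, time stands still between calls to the robot, and variables do not carry over. Pictures are saved under pics/ and viewed, at most 14 in all, crops included, and the job is handed in when it is done.

Besides the shell and the picture viewer there is one more tool, called by a JSON object that holds its "fn" and its "kwargs", one argument or row to a line. step_arm: Moves the arm, as the interface text tells. Shift numbers are shares of 400 mm and turn numbers shares of 180 degrees, none past 1 either way. Its arguments: {"type":"object","properties":{"plan":{"type":"array","items":{"type":"number","minimum":-1,"maximum":1}},"newtons":{"type":"number"}},"required":["plan"]}

```bash
mkdir -p pics; cat > h.py <<'E'
import numpy as np, cv2
from scipy.spatial.transform import Rotation as R
from plant import manip
def camRt(p):
    o=np.array(p["orientation"],float)
    M=o if o.shape==(3,3) else R.from_euler('xyz',o).as_matrix()
    return M,np.array(p["eye"])
def ray(p,uv,z):
    M,e=camRt(p); d=M@np.array([(uv[0]-p["cx"])/p["fx"],(uv[1]-p["cy"])/p["fy"],1])
    return e+d*(z-e[2])/d[2]
def proj(p,X):
    M,e=camRt(p); c=M.T@(np.array(X)-e); return [p["fx"]*c[0]/c[2]+p["cx"],p["fy"]*c[1]/c[2]+p["cy"]]
def save(p,n): cv2.imwrite(f"pics/{n}.png",p["color"][:,:,::-1])
H=dict(pot_xs_center=.036,pot_s_center=.039,pot_m_center=.043,pot_l_center=.047,plain_s_center=.039,plain_m_center=.043,setter_xs=.02,setter_s=.02,setter_m=.02,setter_l=.02)
E
python3 - <<'E'
from h import *
print(manip.sense())
for n in("top","scene"):
    p=manip.read_camera(n); save(p,n); print(n,p["eye"],p["orientation"],p["fx"])
    for k,z in H.items():
        print(k,[(np.round(q["point"]),round(q["score"],2),np.round(ray(p,q["point"],z)[:2],3)) for q in manip.tip_of(k,p)[:3]])
E
```

```text
{'t': 0.0, 'joint_pos': array([ 1.03639867e+00,  3.00456251e-01,  1.52157868e+00,  4.77980230e-06,
        1.32068937e+00, -6.66111180e-02]), 'qd': array([-0.00091692,  0.0016782 ,  0.00015533,  0.0013903 , -0.00203201,
        0.00060804]), 'joint_torque': array([-5.38113436e-04, -5.31809449e+01, -3.52719498e+01,  7.06688385e-02,
        2.44615262e-02, -1.13250030e-04]), 'tcp_pos': array([0.24787621, 0.49068583, 0.20489549]), 'orientation': array([-3.14046382e+00, -7.99441378e-05,  2.67380489e+00]), 'force': array([-0.46585698,  0.02495845, -0.30615028]), 'torque': array([ 0.01098531, -0.03309198, -0.00939039]), 'grasp_force': 0.0, 'gripper_width': 0.09412262905652785}
top [ 0.28730885 -0.05879687  1.03465774] [-2.98984463  0.00336369 -1.58807592] 462.65225727425815
pot_xs_center [(array([445., 220.]), 0.63, array([ 0.459, -0.342]))]
pot_s_center [(array([308., 158.]), 0.85, array([ 0.605, -0.044])), (array([371., 220.]), 0.68, array([ 0.462, -0.178]))]
pot_m_center [(array([370., 222.]), 0.9, array([ 0.455, -0.176])), (array([434., 330.]), 0.82, array([ 0.224, -0.301]))]
pot_l_cen
[... 1289 characters left out ...]
46 , -0.046]))]
plain_m_center [(array([292., 353.]), 0.77, array([ 0.611, -0.184])), (array([362., 321.]), 0.18, array([ 0.606, -0.046]))]
setter_xs [(array([509., 251.]), 0.63, array([0.575, 0.315]))]
setter_s [(array([423., 226.]), 0.63, array([0.445, 0.186])), (array([469., 205.]), 0.62, array([0.432, 0.315])), (array([458., 275.]), 0.56, array([0.58 , 0.182]))]
setter_m [(array([423., 226.]), 0.63, array([0.445, 0.186])), (array([469., 205.]), 0.62, array([0.432, 0.315])), (array([458., 275.]), 0.56, array([0.58 , 0.182]))]
setter_l [(array([423., 226.]), 0.63, array([0.445, 0.186])), (array([469., 205.]), 0.62, array([0.432, 0.315])), (array([458., 275.]), 0.56, array([0.58 , 0.182]))]
```

View pics/top.png

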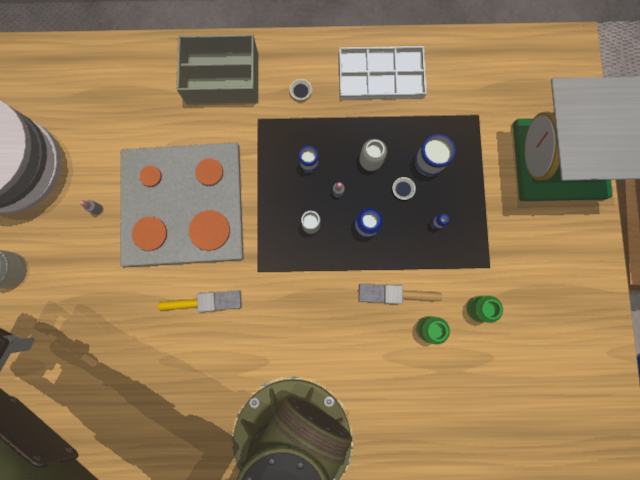

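View pics/scene.png

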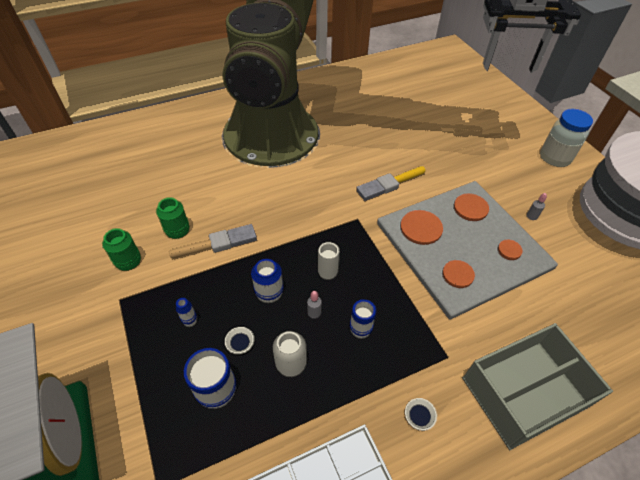

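Top picture: blue pots at s (309,158), l (436,152), m (368,222) and xs (441,221). The plain pots are at (373,153) and (310,222). Setter discs are at xs (150,176), s (209,172), m (149,233) and l (209,230). Next I'll refine positions by fitting silhouettes.

```bash
cat > fit.py <<'E'
from h import *
def blob(mask,uv):
    n,l,s,c=cv2.connectedComponentsWithStats(mask.astype(np.uint8),connectivity=4)
    i=1+np.argmin(np.linalg.norm(c[1:]-uv,axis=1)+1e3*(s[1:,4]<40)); x,y,w,h=s[i,:4]
    cn=max(cv2.findContours((l==i).astype(np.uint8),cv2.RETR_EXTERNAL,cv2.CHAIN_APPROX_NONE)[0],key=cv2.contourArea)
    return cv2.convexHull(cn)[:,0,:].astype(float)
def cen(h):
    m=cv2.moments(h.astype(np.float32).reshape(-1,1,2)); return np.array([m['m10'],m['m01']])/m['m00'],m['m00']
def model(p,xy,prof):
    t=np.linspace(0,2*np.pi,40); pts=[proj(p,[xy[0]+r*np.cos(a),xy[1]+r*np.sin(a),z]) for r,z in prof for a in t]
    return cv2.convexHull(np.array(pts,np.float32))[:,0,:]
from scipy.optimize import fsolve
def fit(p,mask,xy,prof):
    uv=cen(model(p,xy,prof))[0]; h=blob(mask,uv); c,a=cen(h)
    s=fsolve(lambda q:cen(model(p,q,prof))[0]-c,xy,epsfcn=1e-4); return s,a/cen(model(p,s,prof))[1]
def pot(d,f,h,z0): 
    return [(f/2,z0),(d/2,z0+.006),(d/2,z0+h*.7),(d/2*.85,z0+h)] if d in(.027,.055) else [(f/2,z0),(d/2,z0+.006),(d/2,z0+h)]
P=dict(xs=(.027,.024,.066),s=(.041,.038,.072),m=(.055,.052,.080),l=(.069,.066,.088))
S=dict(xs=.048,s=.062,m=.076,l=.090)
def hsv(p): return cv2.cvtColor(p["color"],cv2.COLOR_RGB2HSV).astype(int)
E
python3 - <<'E'
from fit import *
g=dict(xs=(.459,-.335),s=(.604,-.044),m=(.455,-.174),l=(.597,-.32)); gs=dict(xs=(.573,.309),s=(.578,.18),m=(.44,.313),l=(.449,.184))
for n in("top","scene"):
    p=manip.read_camera(n); H=hsv(p); h,s,v=H[...,0],H[...,1],H[...,2]
    mp=(v>75); ms=((h<12)|(h>174))&(s>130)&(v>100)
    for k in P:
        a,b=fit(p,mp,g[k],pot(*P[k],.003)),fit(p,ms,gs[k],[(S[k]/2,.021),(S[k]/2,.03)])
        print(n,k,np.round(a[0],4),round(a[1],2),'setter',np.round(b[0],4),round(b[1],2))
E
```

```text
top xs [ 0.4584 -0.3317] 0.76 setter [0.5742 0.313 ] 0.81
top s [ 0.6027 -0.0444] 0.89 setter [0.5813 0.1804] 0.87
top m [ 0.4571 -0.1728] 0.97 setter [0.4435 0.3101] 0.9
top l [ 0.6134 -0.3312] 0.66 setter [0.448  0.1778] 0.92
scene xs [ 0.4561 -0.3301] 0.86 setter [0.5726 0.3161] 0.76
scene s [ 0.614  -0.0535] 0.34 setter [0.5799 0.1831] 0.85
scene m [ 0.4544 -0.1718] 0.93 setter [0.441  0.3135] 0.83
scene l [ 0.5849 -0.3235] 0.63 setter [0.4463 0.1806] 0.88
```

{"fn": "step_arm", "kwargs": {
  "plan": [-0.66, -0.58, 0, 0, 0, 0.351, -1, -0.66, -0.58, 0, 0, 0, 0.351, -1, -0.66, -0.58, 0, 0, 0, 0.351, -1, -0.66, -0.58, 0, 0, 0, 0.351, -1, -0.66, -0.58, 0, 0, 0, 0.351, -1, -0.66, -0.58, 0, 0, 0, 0.351, -1, -0.66, -0.58, 0, 0, 0, 0.351, -1, -0.66, -0.58, 0, 0, 0, 0.351, -1],
  "newtons": 20
}}

```text
t: 1.87
tcp_pos: [0.3725, 0.1797, 0.2057]
orientation: [3.141, -0.0, 1.668]
force: [0.2, 0.3, 0.1]
gripper_width: 0.0942
grasp_force: 0.0
```

{"fn": "step_arm", "kwargs": {
  "plan": [-0.8, 0.1, 0, 0, 0, 0.031, -1, -0.8, 0.1, 0, 0, 0, 0.031, -1, -0.8, 0.1, 0, 0, 0, 0.031, -1, -0.8, 0.1, 0, 0, 0, 0.031, -1, -0.8, 0.1, 0, 0, 0, 0.031, -1, -0.8, 0.1, 0, 0, 0, 0.031, -1, -0.8, 0.1, 0, 0, 0, 0.031, -1, -0.8, 0.1, 0, 0, 0, 0.031, -1]
}}

```text
t: 2.53
tcp_pos: [0.4451, -0.1356, 0.2056]
orientation: [3.141, 0.0, 1.575]
force: [0.5, 1.1, -0.8]
gripper_width: 0.094
grasp_force: 0.0
```

{"fn": "step_arm", "kwargs": {
  "plan": [-0.488, 0.03, 0, 0, 0, 0.001, -1, -0.488, 0.03, 0, 0, 0, 0.001, -1, -0.488, 0.03, 0, 0, 0, 0.001, -1, -0.488, 0.03, 0, 0, 0, 0.001, -1, -0.488, 0.03, 0, 0, 0, 0.001, -1, -0.488, 0.03, 0, 0, 0, 0.001, -1, -0.488, 0.03, 0, 0, 0, 0.001, -1, -0.488, 0.03, 0, 0, 0, 0.001, -1]
}}

```text
t: 3.2
tcp_pos: [0.458, -0.3272, 0.2053]
orientation: [-3.141, -0.0, 1.573]
force: [0.5, 0.5, -0.5]
gripper_width: 0.0942
grasp_force: 0.0
```

```bash
cat >> h.py <<'E'
def wrist():
    s=manip.sense(); p=manip.read_camera("wrist")
    T=np.eye(4); T[:3,:3]=R.from_euler('xyz',s["orientation"]).as_matrix(); T[:3,3]=s["tcp_pos"]
    W=T@np.array(p["T_tool_cam"]); p["_eye"]=W; return p,s,W
def wray(p,W,uv,z):
    d=W[:3,:3]@np.array([(uv[0]-p["cx"])/p["fx"],(uv[1]-p["cy"])/p["fy"],1]); e=W[:3,3]; return (e+d*(z-e[2])/d[2])[:2]
E
python3 - <<'E'
from h import *
p,s,W=wrist(); save(p,"w1"); print(s["tcp_pos"],s["orientation"])
for k in("pot_xs_center","pot_l_center"):
  print(k,[(q["point"],q["score"],wray(p,W,q["point"],H[k])) for q in manip.tip_of(k,p)])
E
```

```text
[ 0.45799202 -0.3271772   0.20528231] [-3.14132913e+00 -4.49990120e-04  1.57326372e+00]
pot_xs_center [([318.6, 221.1], 0.82, array([ 0.45561255, -0.3294794 ]))]
pot_l_center [([497.8, 214.9], 0.71, array([ 0.60067754, -0.32155512]))]
```

View pics/w1.png

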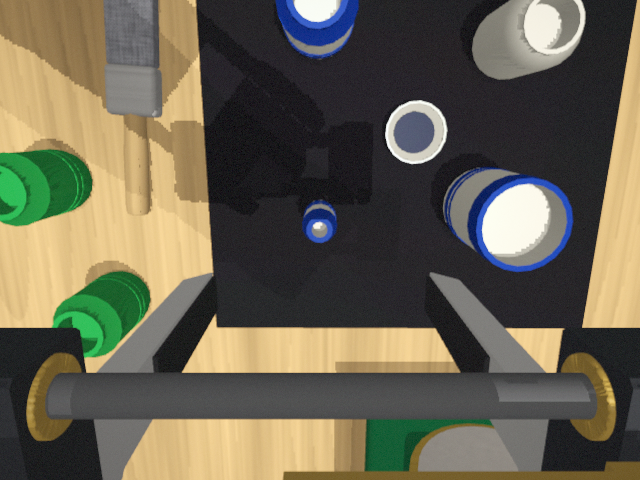

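Wrist picture: the xs pot is at (319,221), nearly under the tool and clear between the fingers; the l pot is at (505,220).

{"fn": "step_arm", "kwargs": {
  "plan": [-0.004, -0.003, 0.1, 0, 0, 0, -1, -0.006, -0.004, 0.2, 0, 0, 0, -1, -0.006, -0.004, 0.3, 0, 0, 0, -1, -0.006, -0.004, 0.38, 0, 0, 0, -1, -0.006, -0.004, 0.44, 0, 0, 0, -1, -0.006, -0.004, 0.468, 0, 0, 0, -1, -0.006, -0.004, 0.468, 0, 0, 0, -1, -0.006, -0.004, 0.468, 0, 0, 0, -1]
}}

```text
t: 4.02
tcp_pos: [0.457, -0.3301, 0.0193]
orientation: [3.141, 0.001, 1.574]
force: [0.0, 0.1, 0.4]
gripper_width: 0.0942
grasp_force: 0.0
```

{"fn": "step_arm", "kwargs": {
  "plan": [0, 0, 0, 0, 0, 0, 1, 0, 0, 0, 0, 0, 0, 1, 0, 0, 0, 0, 0, 0, 1, 0, 0, 0, 0, 0, 0, 1, 0, 0, 0, 0, 0, 0, 1, 0, 0, 0, 0, 0, 0, 1, 0, 0, 0, 0, 0, 0, 1, 0, 0, 0, 0, 0, 0, 1],
  "newtons": 15
}}

```text
t: 4.68
tcp_pos: [0.4564, -0.3301, 0.0183]
orientation: [-3.142, -0.0, 1.573]
force: [-0.3, -0.8, -0.7]
gripper_width: 0.044
grasp_force: 0.0
```

{"fn": "step_arm", "kwargs": {
  "plan": [0, 0, 0, 0, 0, 0, 1, 0, 0, 0, 0, 0, 0, 1, 0, 0, 0, 0, 0, 0, 1, 0, 0, 0, 0, 0, 0, 1, 0, 0, 0, 0, 0, 0, 1, 0, 0, 0, 0, 0, 0, 1, 0, 0, 0, 0, 0, 0, 1, 0, 0, 0, 0, 0, 0, 1]
}}

```text
t: 5.35
tcp_pos: [0.4564, -0.3301, 0.0182]
orientation: [-3.142, -0.0, 1.573]
force: [-0.5, -0.3, 0.0]
gripper_width: 0.0268
grasp_force: 15.0
```

{"fn": "step_arm", "kwargs": {
  "plan": [0, 0, -0.04, 0, 0, 0, 1, 0, 0, -0.12, 0, 0, 0, 1, 0, 0, -0.22, 0, 0, 0, 1, 0, 0, -0.32, 0, 0, 0, 1, 0.05, 0.01, -0.36, 0, 0, 0, 1, 0.14, 0.03, -0.37, 0, 0, 0, 1, 0.24, 0.05, -0.37, 0, 0, 0, 1, 0.34, 0.065, -0.37, 0, 0, 0, 1]
}}

```text
t: 6.02
tcp_pos: [0.4822, -0.1928, 0.1667]
orientation: [3.141, 0.0, 1.572]
force: [0.8, 0.6, -0.8]
gripper_width: 0.0263
grasp_force: 15.0
```

{"fn": "step_arm", "kwargs": {
  "plan": [0.1, 0.018, 0, 0, 0, 0, 1, 0.2, 0.036, 0, 0, 0, 0, 1, 0.3, 0.054, 0, 0, 0, 0, 1, 0.4, 0.072, 0, 0, 0, 0, 1, 0.5, 0.09, 0, 0, 0, 0, 1, 0.6, 0.108, 0, 0, 0, 0, 1, 0.7, 0.126, 0, 0, 0, 0, 1, 0.8, 0.144, 0, 0, 0, 0, 1]
}}

```text
t: 6.68
tcp_pos: [0.5388, 0.1282, 0.1664]
orientation: [3.141, 0.0, 1.573]
force: [0.2, -0.7, -0.2]
gripper_width: 0.0268
grasp_force: 15.0
```

{"fn": "step_arm", "kwargs": {
  "plan": [0.1, 0.018, 0, 0, 0, 0, 1, 0.2, 0.036, 0, 0, 0, 0, 1, 0.3, 0.054, 0, 0, 0, 0, 1, 0.4, 0.072, 0, 0, 0, 0, 1, 0.45, 0.084, 0, 0, 0, 0, 1, 0.467, 0.085, 0, 0, 0, 0, 1, 0.467, 0.085, 0, 0, 0, 0, 1, 0.467, 0.085, 0, 0, 0, 0, 1]
}}

```text
t: 7.35
tcp_pos: [0.5723, 0.3121, 0.166]
orientation: [-3.141, 0.0, 1.573]
force: [0.4, -0.8, -1.1]
gripper_width: 0.0268
grasp_force: 15.0
```

```bash
python3 - <<'E'
from fit import *
p,s,W=wrist(); save(p,"w2"); print(s["tcp_pos"],s["orientation"])
h=hsv(p); ms=((h[...,0]<12)|(h[...,0]>174))&(h[...,1]>130)&(h[...,2]>80)
c=max(cv2.findContours(ms.astype(np.uint8),cv2.RETR_EXTERNAL,cv2.CHAIN_APPROX_NONE)[0],key=cv2.contourArea)
for c in cv2.findContours(ms.astype(np.uint8),cv2.RETR_EXTERNAL,cv2.CHAIN_APPROX_NONE)[0]:
  if cv2.contourArea(c)>500: e=cv2.fitEllipse(c); print(e, wray(p,W,e[0],.03))
E
```

```text
[0.57232301 0.31213871 0.16598616] [-3.14109939e+00  4.97856745e-04  1.57316468e+00]
((320.0506896972656, 212.17962646484375), (34.45181655883789, 61.478492736816406), 83.740966796875) [0.57117249 0.32372329]
((154.0718231201172, 225.28866577148438), (93.3227310180664, 99.80504608154297), 126.54362487792969) [0.44490805 0.31320633]
```

View pics/w2.png

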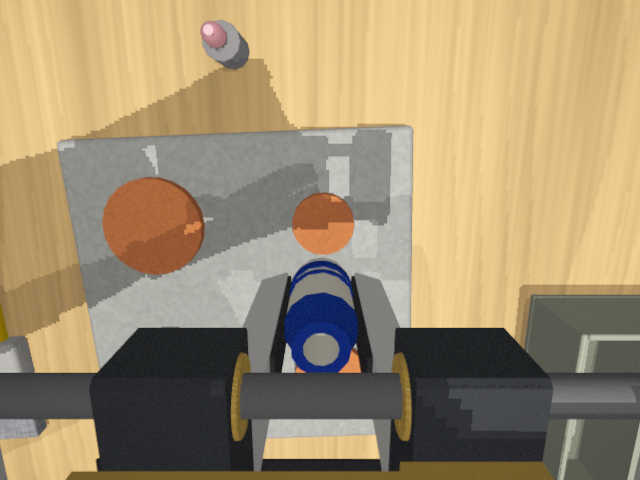

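The blue xs pot is held upright at (320,310). The xs disc is at (323,223), which works out to (.5735,.315) and agrees with the fit. Lowering now.

{"fn": "step_arm", "kwargs": {
  "plan": [0.003, 0.003, 0.08, 0, 0, 0, 1, 0.004, 0.003, 0.17, 0, 0, 0, 1, 0.004, 0.003, 0.24, 0, 0, 0, 1, 0.004, 0.003, 0.28, 0, 0, 0, 1, 0.004, 0.003, 0.295, 0, 0, 0, 1, 0.004, 0.003, 0.3, 0, 0, 0, 1, 0.004, 0.003, 0.3, 0, 0, 0, 1, 0.004, 0.003, 0.3, 0, 0, 0, 1]
}}

```text
t: 8.07
tcp_pos: [0.5745, 0.3145, 0.048]
orientation: [3.139, -0.001, 1.573]
force: [-0.5, -0.2, -0.1]
gripper_width: 0.0266
grasp_force: 15.0
```

{"fn": "step_arm", "kwargs": {
  "plan": [0, 0, 0.002, 0, 0, 0, 1, 0, 0, 0.002, 0, 0, 0, 1, 0, 0, 0.002, 0, 0, 0, 1, 0, 0, 0.002, 0, 0, 0, 1, 0, 0, 0.002, 0, 0, 0, 1, 0, 0, 0.002, 0, 0, 0, 1, 0, 0, 0.002, 0, 0, 0, 1, 0, 0, 0.002, 0, 0, 0, 1]
}}

```text
t: 8.73
tcp_pos: [0.5737, 0.3145, 0.0454]
orientation: [-3.142, 0.0, 1.573]
force: [0.0, -0.3, 0.9]
gripper_width: 0.0267
grasp_force: 15.0
```

{"fn": "step_arm", "kwargs": {
  "plan": [0, 0, 0.001, 0, 0, 0, 1, 0, 0, 0.001, 0, 0, 0, 1, 0, 0, 0.001, 0, 0, 0, -1, 0, 0, 0.001, 0, 0, 0, -1, 0, 0, 0.001, 0, 0, 0, -1, 0, 0, 0.001, 0, 0, 0, -1, 0, 0, 0.001, 0, 0, 0, -1, 0, 0, 0.001, 0, 0, 0, -1]
}}

```text
t: 9.4
tcp_pos: [0.5737, 0.3146, 0.045]
orientation: [-3.142, 0.0, 1.573]
force: [-0.4, 0.7, 0.6]
gripper_width: 0.0635
grasp_force: 0.0
```

{"fn": "step_arm", "kwargs": {
  "plan": [0, 0, -0.05, 0, 0, 0, -1, 0, 0, -0.15, 0, 0, 0, -1, 0, 0, -0.25, 0, 0, 0, -1, 0, 0, -0.33, 0, 0, 0, -1, -0.08, 0.005, -0.36, 0, 0, 0, -1, -0.18, 0.015, -0.36, 0, 0, 0, -1, -0.28, 0.024, -0.36, 0, 0, 0, -1, -0.38, 0.032, -0.36, 0, 0, 0, -1]
}}

```text
t: 10.07
tcp_pos: [0.5867, 0.1611, 0.1893]
orientation: [3.141, -0.0, 1.574]
force: [0.6, 0.7, -0.3]
gripper_width: 0.0941
grasp_force: 0.0
```

{"fn": "step_arm", "kwargs": {
  "plan": [-0.1, 0.008, 0, 0, 0, 0, -1, -0.2, 0.016, 0, 0, 0, 0, -1, -0.3, 0.024, 0, 0, 0, 0, -1, -0.4, 0.032, 0, 0, 0, 0, -1, -0.48, 0.038, 0, 0, 0, 0, -1, -0.516, 0.04, 0, 0, 0, 0, -1, -0.516, 0.04, 0, 0, 0, 0, -1, -0.516, 0.04, 0, 0, 0, 0, -1]
}}

```text
t: 10.73
tcp_pos: [0.6033, -0.0436, 0.189]
orientation: [-3.141, -0.0, 1.572]
force: [-0.6, -1.0, -0.3]
gripper_width: 0.0941
grasp_force: 0.0
```

```bash
python3 - <<'E'
from fit import *
p,s,W=wrist(); print(s["tcp_pos"],s["orientation"],s["gripper_width"])
k="pot_s_center"
print(k,[(q["point"],q["score"],wray(p,W,q["point"],H[k])) for q in manip.tip_of(k,p)])
q=manip.read_camera("top"); cv2.imwrite("pics/t2.png",cv2.resize(q["color"][120:270,110:260,::-1],None,fx=3,fy=3))
E
```

```text
[ 0.60332454 -0.04357133  0.18896287] [-3.14144610e+00 -3.01801900e-04  1.57231965e+00] 0.09406006174929091
pot_s_center [([315.8, 225.3], 0.71, array([ 0.59884308, -0.04517125])), ([327.1, 383.5], 0.17, array([ 0.60862104, -0.18728346]))]
```

View pics/t2.png

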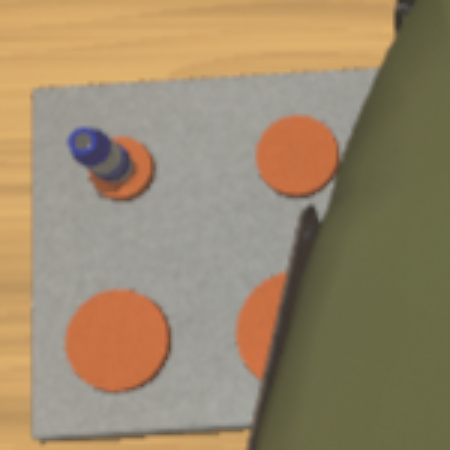

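Crop: the xs pot stands upright, with its foot centred on the disc at about (123,168). Now the s pot.

{"fn": "step_arm", "kwargs": {
  "plan": [-0.001, -0.003, 0.1, 0, 0, 0, -1, -0.001, -0.003, 0.2, 0, 0, 0, -1, -0.001, -0.003, 0.29, 0, 0, 0, -1, -0.001, -0.003, 0.36, 0, 0, 0, -1, -0.001, -0.003, 0.41, 0, 0, 0, -1, -0.001, -0.003, 0.422, 0, 0, 0, -1, -0.001, -0.003, 0.422, 0, 0, 0, -1, -0.001, -0.003, 0.422, 0, 0, 0, 0]
}}

```text
t: 11.55
tcp_pos: [0.6028, -0.0435, 0.0215]
orientation: [3.14, 0.0, 1.574]
force: [-0.8, -0.4, 1.4]
gripper_width: 0.0902
grasp_force: 0.0
```

{"fn": "step_arm", "kwargs": {
  "plan": [0, 0, 0, 0, 0, 0, 1, 0, 0, 0, 0, 0, 0, 1, 0, 0, 0, 0, 0, 0, 1, 0, 0, 0, 0, 0, 0, 1, 0, 0, 0, 0, 0, 0, 1, 0, 0, 0, 0, 0, 0, 1, 0, 0, 0, 0, 0, 0, 1, 0, 0, 0, 0, 0, 0, 1]
}}

```text
t: 12.22
tcp_pos: [0.6021, -0.0442, 0.0203]
orientation: [-3.141, -0.0, 1.573]
force: [-0.3, 0.2, 0.5]
gripper_width: 0.0409
grasp_force: 15.0
```

{"fn": "step_arm", "kwargs": {
  "plan": [0, 0, 0, 0, 0, 0, 1, 0, 0, 0, 0, 0, 0, 1, 0, 0, 0, 0, 0, 0, 1, 0, 0, 0, 0, 0, 0, 1, 0, 0, 0, 0, 0, 0, 1, 0, 0, 0, 0, 0, 0, 1, 0, 0, 0, 0, 0, 0, 1, 0, 0, 0, 0, 0, 0, 1]
}}

```text
t: 12.88
tcp_pos: [0.6021, -0.0442, 0.0203]
orientation: [-3.141, 0.0, 1.573]
force: [-2.1, 0.1, 2.5]
gripper_width: 0.0406
grasp_force: 15.0
```

{"fn": "step_arm", "kwargs": {
  "plan": [0, 0, -0.04, 0, 0, 0, 1, 0, 0, -0.12, 0, 0, 0, 1, 0, 0, -0.2, 0, 0, 0, 1, 0, 0, -0.25, 0, 0, 0, 1, 0.06, -0.005, -0.26, 0, 0, 0, 1, 0.15, -0.014, -0.26, 0, 0, 0, 1, 0.25, -0.023, -0.26, 0, 0, 0, 1, 0.35, -0.032, -0.26, 0, 0, 0, 1]
}}

```text
t: 13.55
tcp_pos: [0.5887, 0.097, 0.1243]
orientation: [3.141, -0.0, 1.572]
force: [0.6, -0.8, -0.5]
gripper_width: 0.0404
grasp_force: 15.0
```

{"fn": "step_arm", "kwargs": {
  "plan": [0.1, -0.01, 0, 0, 0, 0, 1, 0.17, -0.016, 0, 0, 0, 0, 1, 0.205, -0.02, 0, 0, 0, 0, 1, 0.215, -0.021, 0, 0, 0, 0, 1, 0.215, -0.021, 0.05, 0, 0, 0, 1, 0.215, -0.021, 0.11, 0, 0, 0, 1, 0.215, -0.021, 0.15, 0, 0, 0, 1, 0.215, -0.021, 0.17, 0, 0, 0, 1]
}}

```text
t: 14.22
tcp_pos: [0.5798, 0.1801, 0.0538]
orientation: [-3.139, 0.001, 1.572]
force: [-1.0, -0.7, -2.0]
gripper_width: 0.0404
grasp_force: 15.0
```

{"fn": "step_arm", "kwargs": {
  "plan": [0.004, 0.002, 0, 0, 0, 0, 1, 0.004, 0.002, 0, 0, 0, 0, 1, 0.004, 0.002, 0, 0, 0, 0, 1, 0.004, 0.002, 0, 0, 0, 0, 1, 0.004, 0.002, 0, 0, 0, 0, 1, 0.004, 0.002, 0, 0, 0, 0, 1, 0.004, 0.002, 0, 0, 0, 0, 1, 0.004, 0.002, 0, 0, 0, 0, 1]
}}

```text
t: 14.88
tcp_pos: [0.5812, 0.1834, 0.0564]
orientation: [3.141, -0.0, 1.573]
force: [-0.5, -0.4, -1.2]
gripper_width: 0.0405
grasp_force: 15.0
```

{"fn": "step_arm", "kwargs": {
  "plan": [-0.003, -0.001, 0.008, 0, 0, 0, 1, -0.003, -0.001, 0.016, 0, 0, 0, 1, -0.003, -0.001, 0.02, 0, 0, 0, 1, -0.003, -0.001, 0.022, 0, 0, 0, 1, -0.003, -0.001, 0.023, 0, 0, 0, 1, -0.003, -0.001, 0.023, 0, 0, 0, 1, -0.003, -0.001, 0.023, 0, 0, 0, 1, -0.003, -0.001, 0.023, 0, 0, 0, 1]
}}

```text
t: 15.55
tcp_pos: [0.5807, 0.1821, 0.0473]
orientation: [-3.141, 0.0, 1.573]
force: [-5.2, -0.8, 6.0]
gripper_width: 0.0408
grasp_force: 15.0
```

{"fn": "step_arm", "kwargs": {
  "plan": [0, 0, 0, 0, 0, 0, -1, 0, 0, 0, 0, 0, 0, -1, 0, 0, 0, 0, 0, 0, -1, 0, 0, 0, 0, 0, 0, -1, 0, 0, 0, 0, 0, 0, -1, 0, 0, 0, 0, 0, 0, -1, 0, 0, -0.03, 0, 0, 0, -1, 0, 0, -0.1, 0, 0, 0, -1]
}}

```text
t: 16.22
tcp_pos: [0.5792, 0.1818, 0.0849]
orientation: [-3.136, 0.001, 1.573]
force: [0.0, 0.9, 0.3]
gripper_width: 0.0907
grasp_force: 0.0
```

{"fn": "step_arm", "kwargs": {
  "plan": [0, 0, -0.1, 0, 0, 0, -1, 0, 0, -0.2, 0, 0, 0, -1, -0.06, -0.02, -0.25, 0, 0, 0, -1, -0.15, -0.05, -0.257, 0, 0, 0, -1, -0.24, -0.08, -0.257, 0, 0, 0, -1, -0.33, -0.115, -0.257, 0, 0, 0, -1, -0.42, -0.15, -0.257, 0, 0, 0, -1, -0.51, -0.18, -0.257, 0, 0, 0, -1]
}}

```text
t: 16.88
tcp_pos: [0.5082, -0.0234, 0.1909]
orientation: [3.14, 0.0, 1.574]
force: [0.2, -0.3, -0.1]
gripper_width: 0.0936
grasp_force: 0.0
```

{"fn": "step_arm", "kwargs": {
  "plan": [-0.09, -0.03, 0, 0, 0, 0, -1, -0.18, -0.065, 0, 0, 0, 0, -1, -0.27, -0.1, 0, 0, 0, 0, -1, -0.34, -0.12, 0, 0, 0, 0, -1, -0.372, -0.132, 0, 0, 0, 0, -1, -0.375, -0.132, 0, 0, 0, 0, -1, -0.375, -0.132, 0, 0, 0, 0, -1, -0.375, -0.132, 0, 0, 0, 0, -1]
}}

```text
t: 17.55
tcp_pos: [0.4572, -0.1714, 0.1903]
orientation: [3.141, 0.0, 1.574]
force: [0.7, 1.0, 0.5]
gripper_width: 0.0938
grasp_force: 0.0
```

```bash
python3 - <<'E'
from fit import *
p,s,W=wrist(); print(s["tcp_pos"],s["orientation"],s["gripper_width"])
k="pot_m_center"
print(k,[(q["point"],q["score"],wray(p,W,q["point"],H[k])) for q in manip.tip_of(k,p)])
q=manip.read_camera("top"); cv2.imwrite("pics/t3.png",cv2.resize(q["color"][120:270,110:260,::-1],None,fx=3,fy=3))
E
```

```text
[ 0.45717266 -0.17144308  0.19029212] [3.14109148e+00 4.03854284e-05 1.57362115e+00] 0.09376269744392118
pot_m_center [([116.3, 471.7], 0.88, array([ 0.26867306, -0.40624197])), ([318.3, 222.2], 0.79, array([ 0.4547866 , -0.16999301]))]
```

View pics/t3.png

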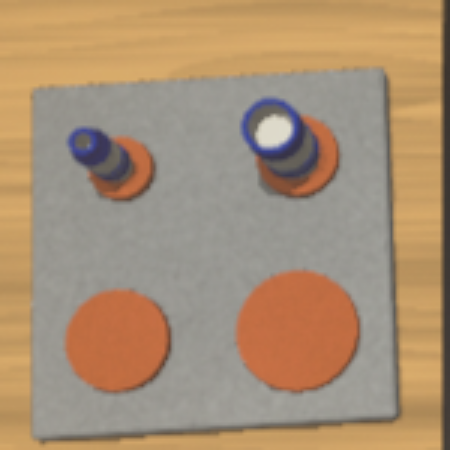

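Crop: xs and s stand upright and centred on their discs. Now m.

{"fn": "step_arm", "kwargs": {
  "plan": [0, -0.003, 0.1, 0, 0, 0, -1, 0, -0.003, 0.2, 0, 0, 0, -1, 0, -0.003, 0.29, 0, 0, 0, -1, 0, -0.003, 0.36, 0, 0, 0, -1, 0, -0.003, 0.4, 0, 0, 0, -1, 0, -0.003, 0.415, 0, 0, 0, -1, 0, -0.003, 0.415, 0, 0, 0, -1, 0, -0.003, 0.415, 0, 0, 0, 0]
}}

```text
t: 18.37
tcp_pos: [0.4563, -0.172, 0.0247]
orientation: [3.141, 0.0, 1.574]
force: [0.1, 0.5, 0.6]
gripper_width: 0.0902
grasp_force: 0.0
```

{"fn": "step_arm", "kwargs": {
  "plan": [0, 0, 0, 0, 0, 0, 1, 0, 0, 0, 0, 0, 0, 1, 0, 0, 0, 0, 0, 0, 1, 0, 0, 0, 0, 0, 0, 1, 0, 0, 0, 0, 0, 0, 1, 0, 0, 0, 0, 0, 0, 1, 0, 0, 0, 0, 0, 0, 1, 0, 0, 0, 0, 0, 0, 1],
  "newtons": 20
}}

```text
t: 19.03
tcp_pos: [0.4558, -0.1722, 0.0241]
orientation: [3.141, 0.0, 1.573]
force: [-2.1, 0.4, 5.4]
gripper_width: 0.0548
grasp_force: 20.0
```

{"fn": "step_arm", "kwargs": {
  "plan": [0, 0, -0.04, 0, 0, 0, 1, 0, 0, -0.12, 0, 0, 0, 1, 0, 0, -0.21, 0, 0, 0, 1, 0, 0, -0.27, 0, 0, 0, 1, 0.06, -0.002, -0.29, 0, 0, 0, 1, 0.15, -0.004, -0.29, 0, 0, 0, 1, 0.25, -0.007, -0.29, 0, 0, 0, 1, 0.35, -0.009, -0.29, 0, 0, 0, 1]
}}

```text
t: 19.7
tcp_pos: [0.4512, -0.0308, 0.1398]
orientation: [3.141, -0.0, 1.572]
force: [0.1, 0.3, -2.1]
gripper_width: 0.0547
grasp_force: 20.0
```

{"fn": "step_arm", "kwargs": {
  "plan": [0.1, -0.003, 0, 0, 0, 0, 1, 0.2, -0.006, 0, 0, 0, 0, 1, 0.3, -0.009, 0, 0, 0, 0, 1, 0.4, -0.011, 0, 0, 0, 0, 1, 0.5, -0.013, 0, 0, 0, 0, 1, 0.6, -0.015, 0, 0, 0, 0, 1, 0.7, -0.017, 0, 0, 0, 0, 1, 0.78, -0.019, 0, 0, 0, 0, 1]
}}

```text
t: 20.37
tcp_pos: [0.4426, 0.2825, 0.1396]
orientation: [-3.141, -0.0, 1.574]
force: [1.3, -0.6, -1.7]
gripper_width: 0.0551
grasp_force: 20.0
```

{"fn": "step_arm", "kwargs": {
  "plan": [0.06, -0.002, 0, 0, 0, 0, 1, 0.08, -0.002, 0, 0, 0, 0, 1, 0.08, -0.002, 0.04, 0, 0, 0, 1, 0.08, -0.002, 0.1, 0, 0, 0, 1, 0.08, -0.002, 0.15, 0, 0, 0, 1, 0.08, -0.002, 0.19, 0, 0, 0, 1, 0.08, -0.002, 0.2, 0, 0, 0, 1, 0.08, -0.002, 0.2, 0, 0, 0, 1]
}}

```text
t: 21.03
tcp_pos: [0.4421, 0.3111, 0.0589]
orientation: [-3.14, 0.001, 1.573]
force: [0.0, 0.0, -1.2]
gripper_width: 0.0546
grasp_force: 20.0
```

```bash
sleep 0; python3 - <<'E'
from h import *
s=manip.sense(); print(s["tcp_pos"],s["gripper_width"],s["force"])
p=manip.read_camera("scene"); cv2.imwrite("pics/s4.png",cv2.resize(p["color"][130:330,350:600,::-1],None,fx=2,fy=2)); print(manip.sense()["tcp_pos"])
E
```

```text
[0.4421002  0.31107081 0.05890916] 0.054589516657428755 [ 1.13802229e-03  3.82030751e-02 -1.24766396e+00]
[0.44263084 0.31145611 0.06005099]
```

View pics/s4.png

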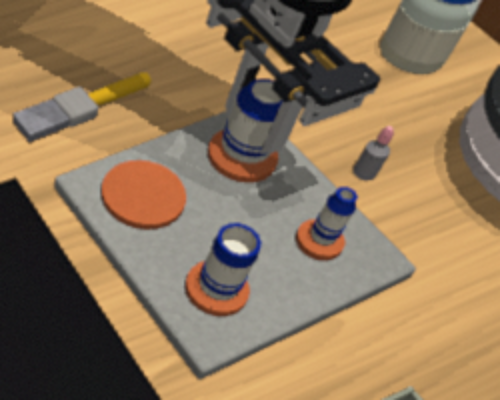

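The crop shows the m pot held upright over its disc at about (248,130), and the other two standing. Lowering the last 9 mm.

{"fn": "step_arm", "kwargs": {
  "plan": [0.001, 0, 0.008, 0, 0, 0, 1, 0.001, 0, 0.016, 0, 0, 0, 1, 0.001, 0, 0.02, 0, 0, 0, 1, 0.001, 0, 0.022, 0, 0, 0, 1, 0.001, 0, 0.023, 0, 0, 0, 1, 0.001, 0, 0.023, 0, 0, 0, 1, 0.001, 0, 0.023, 0, 0, 0, 1, 0.001, 0, 0.023, 0, 0, 0, 1]
}}

```text
t: 21.75
tcp_pos: [0.4426, 0.3123, 0.0512]
orientation: [3.141, -0.0, 1.573]
force: [-2.5, -1.9, 5.5]
gripper_width: 0.0547
grasp_force: 20.0
```

{"fn": "step_arm", "kwargs": {
  "plan": [0, 0, 0, 0, 0, 0, -1, 0, 0, 0, 0, 0, 0, -1, 0, 0, 0, 0, 0, 0, -1, 0, 0, 0, 0, 0, 0, -1, 0, 0, 0, 0, 0, 0, -1, 0, 0, 0, 0, 0, 0, -1, 0, 0, -0.03, 0, 0, 0, -1, 0, 0, -0.1, 0, 0, 0, -1]
}}

```text
t: 22.42
tcp_pos: [0.4411, 0.3113, 0.0889]
orientation: [-3.137, 0.003, 1.573]
force: [-0.0, -0.2, 0.6]
gripper_width: 0.0936
grasp_force: 0.0
```

{"fn": "step_arm", "kwargs": {
  "plan": [0, 0, -0.1, 0, 0, 0, -1, 0, 0, -0.2, 0, 0, 0, -1, -0.06, 0.015, -0.25, 0, 0, 0, -1, -0.15, 0.037, -0.25, 0, 0, 0, -1, -0.24, 0.06, -0.25, 0, 0, 0, -1, -0.33, 0.082, -0.25, 0, 0, 0, -1, -0.42, 0.105, -0.25, 0, 0, 0, -1, -0.51, 0.127, -0.25, 0, 0, 0, -1]
}}

```text
t: 23.08
tcp_pos: [0.4939, 0.1067, 0.1918]
orientation: [3.14, -0.0, 1.574]
force: [1.0, 0.2, 0.5]
gripper_width: 0.094
grasp_force: 0.0
```

{"fn": "step_arm", "kwargs": {
  "plan": [-0.09, 0.022, 0, 0, 0, 0, -1, -0.19, 0.047, 0, 0, 0, 0, -1, -0.29, 0.072, 0, 0, 0, 0, -1, -0.39, 0.097, 0, 0, 0, 0, -1, -0.49, 0.122, 0, 0, 0, 0, -1, -0.59, 0.147, 0, 0, 0, 0, -1, -0.69, 0.172, 0, 0, 0, 0, -1, -0.78, 0.194, 0, 0, 0, 0, -1]
}}

```text
t: 23.75
tcp_pos: [0.5722, -0.206, 0.1917]
orientation: [3.141, 0.0, 1.573]
force: [-0.1, 2.2, 0.3]
gripper_width: 0.0941
grasp_force: 0.0
```

{"fn": "step_arm", "kwargs": {
  "plan": [-0.09, 0.02, 0, 0, 0, 0, -1, -0.18, 0.045, 0, 0, 0, 0, -1, -0.25, 0.06, 0, 0, 0, 0, -1, -0.29, 0.07, 0, 0, 0, 0, -1, -0.295, 0.071, 0, 0, 0, 0, -1, -0.295, 0.071, 0, 0, 0, 0, -1, -0.295, 0.071, 0, 0, 0, 0, -1, -0.295, 0.071, 0, 0, 0, 0, -1]
}}

```text
t: 24.42
tcp_pos: [0.6009, -0.3202, 0.1913]
orientation: [3.141, 0.0, 1.574]
force: [-0.9, -0.3, 0.4]
gripper_width: 0.0936
grasp_force: 0.0
```

```bash
python3 - <<'E'
from fit import *
p,s,W=wrist(); save(p,"w5"); print(s["tcp_pos"],s["orientation"],s["gripper_width"])
k="pot_l_center"
print(k,[(q["point"],q["score"],wray(p,W,q["point"],H[k])) for q in manip.tip_of(k,p)])
E
```

```text
[ 0.60094152 -0.32016236  0.19130681] [3.14120183e+00 1.29201370e-04 1.57441729e+00] 0.09360561956828288
pot_l_center [([323.8, 226.6], 0.91, array([ 0.60286048, -0.32157623]))]
```

View pics/w5.png

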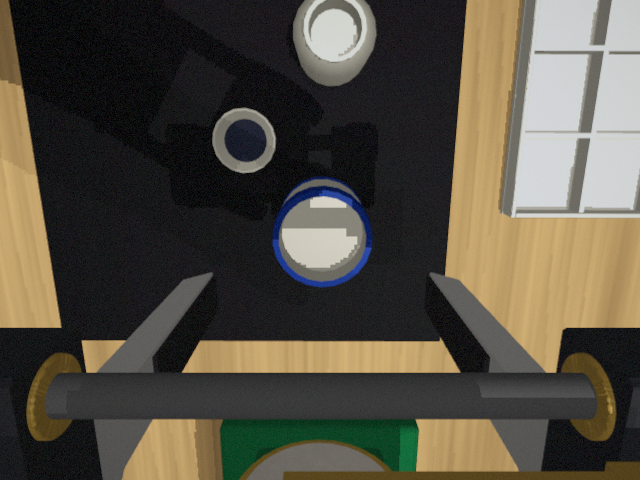

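Wrist picture: the l pot is centred at (322,235) between the finger tips at columns 213 and 430. I'll check how far the camera clears the plain pot before lowering.

```bash
python3 - <<'E'
from fit import *
p,s,W=wrist(); print(np.round(W[:3,3]-s["tcp_pos"],3),s["tcp_pos"],wray(p,W,(322.5,238),.091))
E
```

```text
[-0.001  0.072  0.179] [ 0.60100719 -0.32033927  0.19124348] [ 0.60173196 -0.31964953]
```

{"fn": "step_arm", "kwargs": {
  "plan": [-0.001, 0.002, 0.08, 0, 0, 0, -1, -0.001, 0.002, 0.16, 0, 0, 0, -1, -0.001, 0.002, 0.24, 0, 0, 0, -1, -0.001, 0.002, 0.32, 0, 0, 0, -1, -0.001, 0.002, 0.38, 0, 0, 0, -1, -0.001, 0.002, 0.405, 0, 0, 0, -1, -0.001, 0.002, 0.408, 0, 0, 0, -1, -0.001, 0.002, 0.408, 0, 0, 0, -1]
}}

```text
t: 25.23
tcp_pos: [0.6021, -0.3218, 0.0284]
orientation: [3.141, 0.0, 1.574]
force: [1.0, -0.6, 0.6]
gripper_width: 0.0943
grasp_force: 0.0
```

{"fn": "step_arm", "kwargs": {
  "plan": [0, 0, 0, 0, 0, 0, 1, 0, 0, 0, 0, 0, 0, 1, 0, 0, 0, 0, 0, 0, 1, 0, 0, 0, 0, 0, 0, 1, 0, 0, 0, 0, 0, 0, 1, 0, 0, 0, 0, 0, 0, 1, 0, 0, 0, 0, 0, 0, 1, 0, 0, 0, 0, 0, 0, 1],
  "newtons": 25
}}

```text
t: 25.9
tcp_pos: [0.6019, -0.3219, 0.0283]
orientation: [3.141, 0.001, 1.573]
force: [-1.4, 1.3, 6.8]
gripper_width: 0.0686
grasp_force: 25.0
```

{"fn": "step_arm", "kwargs": {
  "plan": [0, 0, -0.04, 0, 0, 0, 1, 0, 0, -0.11, 0, 0, 0, 1, 0, 0, -0.2, 0, 0, 0, 1, 0, 0, -0.28, 0, 0, 0, 1, 0, 0, -0.33, 0, 0, 0, 1, 0.06, -0.018, -0.34, 0, 0, 0, 1, 0.14, -0.043, -0.34, 0, 0, 0, 1, 0.23, -0.07, -0.34, 0, 0, 0, 1]
}}

```text
t: 26.57
tcp_pos: [0.5727, -0.2295, 0.1632]
orientation: [3.142, 0.0, 1.572]
force: [0.5, 1.2, -2.2]
gripper_width: 0.0689
grasp_force: 25.0
```

{"fn": "step_arm", "kwargs": {
  "plan": [0.095, -0.029, 0, 0, 0, 0, 1, 0.19, -0.058, 0, 0, 0, 0, 1, 0.285, -0.087, 0, 0, 0, 0, 1, 0.38, -0.116, 0, 0, 0, 0, 1, 0.475, -0.145, 0, 0, 0, 0, 1, 0.57, -0.174, 0, 0, 0, 0, 1, 0.665, -0.203, 0, 0, 0, 0, 1, 0.75, -0.229, 0, 0, 0, 0, 1]
}}

```text
t: 27.23
tcp_pos: [0.4799, 0.0718, 0.1634]
orientation: [-3.141, -0.0, 1.573]
force: [1.0, -0.0, -2.0]
gripper_width: 0.0688
grasp_force: 25.0
```

{"fn": "step_arm", "kwargs": {
  "plan": [0.09, -0.027, 0, 0, 0, 0, 1, 0.17, -0.052, 0, 0, 0, 0, 1, 0.24, -0.074, 0, 0, 0, 0, 1, 0.27, -0.083, 0, 0, 0, 0, 1, 0.272, -0.084, 0, 0, 0, 0, 1, 0.272, -0.084, 0, 0, 0, 0, 1, 0.272, -0.084, 0, 0, 0, 0, 1, 0.272, -0.084, 0, 0, 0, 0, 1]
}}

```text
t: 27.9
tcp_pos: [0.4475, 0.1778, 0.1634]
orientation: [-3.142, 0.0, 1.572]
force: [0.0, -0.4, -1.8]
gripper_width: 0.0688
grasp_force: 25.0
```

```bash
python3 - <<'E'
from fit import *
p,s,W=wrist(); save(p,"w6"); print(s["tcp_pos"],s["gripper_width"])
E
```

```text
[0.44749881 0.17777952 0.16338069] 0.06877225701099364
```

View pics/w6.png

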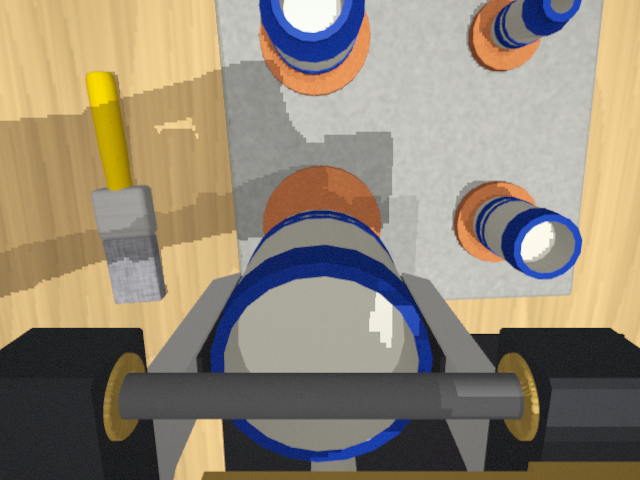

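Wrist picture: the l pot is held upright, and its disc at about (322,222) lines up with it. The other pots stand. Lowering.

{"fn": "step_arm", "kwargs": {
  "plan": [0.002, 0, 0.05, 0, 0, 0, 1, 0.002, 0, 0.12, 0, 0, 0, 1, 0.002, 0, 0.18, 0, 0, 0, 1, 0.002, 0, 0.22, 0, 0, 0, 1, 0.002, 0, 0.24, 0, 0, 0, 1, 0.002, 0, 0.25, 0, 0, 0, 1, 0.002, 0, 0.25, 0, 0, 0, 1, 0.002, 0, 0.25, 0, 0, 0, 1]
}}

```text
t: 28.62
tcp_pos: [0.4478, 0.1794, 0.0643]
orientation: [3.141, -0.0, 1.573]
force: [0.2, -0.0, -1.6]
gripper_width: 0.0686
grasp_force: 25.0
```

{"fn": "step_arm", "kwargs": {
  "plan": [0, 0, 0.007, 0, 0, 0, 1, 0, 0, 0.014, 0, 0, 0, 1, 0, 0, 0.018, 0, 0, 0, 1, 0, 0, 0.02, 0, 0, 0, 1, 0, 0, 0.021, 0, 0, 0, 1, 0, 0, 0.021, 0, 0, 0, 1, 0, 0, 0.021, 0, 0, 0, 1, 0, 0, 0.021, 0, 0, 0, 1]
}}

```text
t: 29.28
tcp_pos: [0.4472, 0.1795, 0.0553]
orientation: [3.142, -0.0, 1.573]
force: [-3.7, -1.1, 5.1]
gripper_width: 0.0686
grasp_force: 25.0
```

Contact at 5 N; release, rise and move back clear.

{"fn": "step_arm", "kwargs": {
  "plan": [0, 0, 0, 0, 0, 0, -1, 0, 0, 0, 0, 0, 0, -1, 0, 0, 0, 0, 0, 0, -1, 0, 0, 0, 0, 0, 0, -1, 0, 0, 0, 0, 0, 0, -1, 0, 0, 0, 0, 0, 0, -1, 0, 0, 0, 0, 0, 0, -1, 0, 0, -0.04, 0, 0, 0, -1]
}}

```text
t: 29.95
tcp_pos: [0.4459, 0.179, 0.0691]
orientation: [-3.138, 0.001, 1.573]
force: [-0.1, 0.1, -0.9]
gripper_width: 0.0939
grasp_force: 0.0
```

{"fn": "step_arm", "kwargs": {
  "plan": [0, 0, -0.08, 0, 0, 0, -1, 0, 0, -0.17, 0, 0, 0, -1, 0, 0, -0.26, 0, 0, 0, -1, 0, 0, -0.34, 0, 0, 0, -1, -0.08, 0, -0.36, 0, 0, 0, -1, -0.17, 0, -0.36, 0, 0, 0, -1, -0.26, 0, -0.36, 0, 0, 0, -1, -0.35, 0, -0.36, 0, 0, 0, -1]
}}

```text
t: 30.62
tcp_pos: [0.4472, 0.0381, 0.2153]
orientation: [3.141, -0.0, 1.574]
force: [0.8, 0.1, -0.9]
gripper_width: 0.0941
grasp_force: 0.0
```

{"fn": "step_arm", "kwargs": {
  "plan": [-0.09, 0, 0, 0, 0, 0, -1, -0.18, 0, 0, 0, 0, 0, -1, -0.27, 0, 0, 0, 0, 0, -1, -0.36, 0, 0, 0, 0, 0, -1, -0.43, 0, 0, 0, 0, 0, -1, -0.45, 0, 0, 0, 0, 0, -1, -0.45, 0, 0, 0, 0, 0, -1, -0.45, 0, 0, 0, 0, 0, -1]
}}

```text
t: 31.28
tcp_pos: [0.4479, -0.1401, 0.2149]
orientation: [-3.141, -0.0, 1.573]
force: [-0.3, 0.2, -0.1]
gripper_width: 0.0938
grasp_force: 0.0
```

```bash
python3 - <<'E'
from h import *
a=manip.read_camera("top")["color"]; b=manip.read_camera("scene")["color"]
cv2.imwrite("pics/f.png",np.hstack([cv2.resize(a[100:300,110:320],(400,381)),cv2.resize(b[120:420,260:600],(400,353))if 0 else cv2.resize(b[120:420,260:600],(400,381))])[:,:,::-1])
E
```

```text
(no output)
```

View pics/f.png

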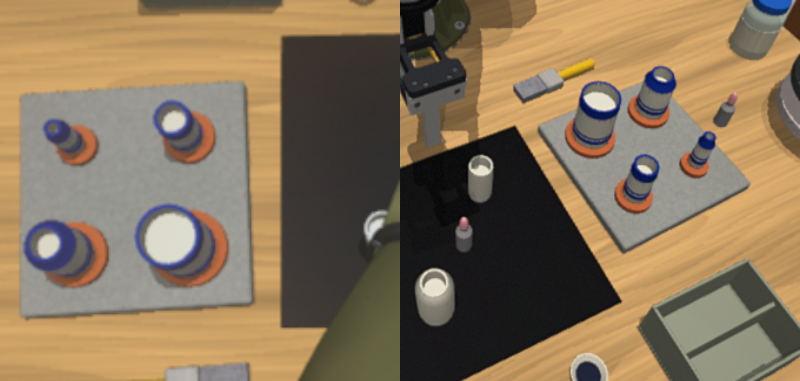

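All four blue pots stand upright and centred on their own discs. The plain pots at (481,178) and (435,296) have not moved.

```bash
python3 -c "
from plant import manip; print(manip.sign_off())"
```

```text
the job is handed in; nothing more can be done
None
```

All four blue pots stand upright and centred on the setter discs of their own size, placed smallest to largest; the two plain pots were left where they stood, and the job was handed in at about 31 s.

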